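Clear the filing extractor and bring out its filter

TASK

With the scraper block, sweep the four gold sprue cut-offs off the dust extractor's closed cover into the steel sweeps tray beside it (do not push them with the gripper), then stand the scraper back on its cork rest and let go of it. Only then swing the perforated cover right up so that it stands open by itself, draw the filter cassette out by its orange rib, and finish while still holding it, level and centred over the tray, a good hand's breadth above it and clear of everything else, so I can brush its dust out. Keep the cassette level all the way so that no dust spills, and leave the tray and the other things on the bench where they are.

Things in the scene. Friction and masses are not known exactly. Their poses are not given: they have to be found in the camera images.
- extractor: green bench dust extractor for filing work, fixed. Origin at the centre of its underside, x towards its blower end (away from the robot at yaw 0), y left, z up. Chamber: x -110 to +85 mm, y -110 to +110, walls up to z 85; behind it the blower housing, x 86 to 151, up to z 125, and a round exhaust stub to x 180. A perforated aluminium cover lies closed on the chamber, its top at z 90
- sweep_area (a point): middle of the flat work area on the cover's top: x -3, y 0, z 90 mm in the extractor's frame when closed. From here the area reaches 62 mm each way in the extractor's x and 105 mm in +y, up to rims 6 mm high; 128 mm in -y is the open pouring edge, over the tray. The cut-offs lie up to 60 mm from here in x, y -60 to +45
- well (a point): centre of the floor of the open well under the cover: x -30, y 0, z 30 mm in the extractor's frame. The well measures 149 (x) x 189 (y) mm, its walls rise to z 85; the filter cassette lies on this floor
- cover (a joint): cover angle: 0 closed (flat), grows as the edge near the robot swings up about the far edge; 1.57 upright; stop at 1.8. Stiff friction hinge (about 0.4 N m; cover 0.3 kg): the cover stays at any angle where it is left
- cover_hinge (a point): point on the hinge axis, at the middle of the cover's far edge: x 70, y 0, z 85 mm in the extractor's frame; the axis runs along the extractor's y
- cover_handle (a point): middle of the cover's bar handle: a round steel bar of 10 mm diameter, 98 mm long along the extractor's y, on two posts 90 mm apart, its axis 35 mm above the cover's top, 155 mm towards the robot and 40 mm up from the hinge point when closed; can be pinched across from above, and turns easily between the fingers as the cover swings
- filter: filter cassette, 140 (x) x 180 (y) x 20 mm, black frame, pale pleats, about 0.28 kg, hidden under the cover and lying loose in the well with 4 to 5 mm play all round. Origin at the centre of its underside, z up; axes along the extractor's at the start. An orange rib, 70 mm long in x, 10 mm thick in y, stands across its middle from z 20 to z 49 mm: the place to grip (fingers closing along y)
- tray: shallow steel sweeps tray, open on top, 190 x 190 x 28 mm, walls and floor 3 mm, loose, 0.9 kg, standing on the bench close against the extractor's -y side under the pouring edge. Origin at the centre of its underside
- scraper: scraper block, standing on the cork rest. Origin at the centre of its underside; x along its 110 mm length. Foot 110 x 30 mm and 26 mm high (blue, rubber sole); on it a wooden grip 85 (x) x 20 (y) mm from z 26 to z 60 mm. About 0.15 kg
- rest: cork pad on the bench, fixed, 150 (x) x 85 (y) x 6 mm, the scraper's place; origin at the centre of its underside
- sprue0: gold-coloured casting sprue cut-off lying on the closed cover: a button 15 mm across and 7 mm high with a stub on top, 17 mm high in all, 13 g; origin at the centre of the button's underside
- sprue1: gold-coloured casting sprue cut-off lying on the closed cover: a button 15 mm across and 7 mm high with a stub on top, 17 mm high in all, 13 g; origin at the centre of the button's underside
- sprue2: gold-coloured casting sprue cut-off lying on the closed cover: a button 15 mm across and 7 mm high with a stub on top, 17 mm high in all, 13 g; origin at the centre of the button's underside
- sprue3: gold-coloured casting sprue cut-off lying on the closed cover: a button 15 mm across and 7 mm high with a stub on top, 17 mm high in all, 13 g; origin at the centre of the button's underside
- wax_board: wax-topped board, 250 x 140 x 22 mm, with two rows of gold pendants on black wax; origin at the centre of its underside (bystander)
- bead_cap: green plastic bottle cap, 62 mm across and 17 mm high, holding brass beads; origin at the centre of its underside (bystander)
- tweezers: steel tweezers lying flat on the wax board, about 150 x 14 x 6 mm; origin at the middle of their underside, x along their length (bystander)
- loupe: black loupe, a cylinder 28 mm across and 22 mm high, standing on the extractor's blower housing; origin at the centre of its underside (bystander)
- flux_jar: amber jar with a white cap, 52 mm across and 70 mm high; origin at the centre of its underside (bystander)
- compound_bar: red-brown bar of polishing compound in a paper band, 100 x 42 x 30 mm; origin at the centre of its underside (bystander)
- ring_clamp: wooden ring clamp lying flat, 120 x 22 x 20 mm, with a brass band; origin at the centre of its underside, x along its length (bystander)
There are look-alikes about, which are no part of the job. Leave any green look-alike of the scraper alone.

How it is judged (in metres and radians):
On the way, in this order (a step that is already met when the one before it is completed fails the run):
1. with the scraper in hand, the four cut-offs have been swept off the closed cover into the tray (x of sprue0 in the frame of tray between -0.095 and 0.095 m and y of sprue0 in the frame of tray between -0.095 and 0.095 m and z of sprue0 in the frame of tray between -0.01 and 0.03 m and x of sprue1 in the frame of tray between -0.095 and 0.095 m and y of sprue1 in the frame of tray between -0.095 and 0.095 m and z of sprue1 in the frame of tray between -0.01 and 0.03 m and x of sprue2 in the frame of tray between -0.095 and 0.095 m and y of sprue2 in the frame of tray between -0.095 and 0.095 m and z of sprue2 in the frame of tray between -0.01 and 0.03 m and x of sprue3 in the frame of tray between -0.095 and 0.095 m and y of sprue3 in the frame of tray between -0.095 and 0.095 m and z of sprue3 in the frame of tray between -0.01 and 0.03 m and contact force between scraper and the fingers above 0.5 N and value of joint cover below 0.05 rad), for 0.2 s.
2. the scraper stands on its cork rest again, released (horizontal distance between scraper and rest below 0.045 m and height (world z) of scraper below 0.012 m and angle between scraper's own z axis and vertical below 0.1 rad and contact force between scraper and the fingers below 0.1 N and linear speed of scraper below 0.02 m/s), for 0.2 s.
3. the cover stands open (value of joint cover above 1.2 rad), for 0.2 s.
4. the cassette is out of the well, held in the fingers (height (world z) of filter above 0.1 m and contact force between filter and the fingers above 1 N), for 0.2 s.
At the end, for the whole second after the job is handed in: Cassette held in the fingers, still, level within 0.15 rad, centre within 50 mm of the tray's in plan, underside over 100 mm above the bench, touching no other thing; cover open beyond 1.2 rad; all cut-offs in the tray; scraper upright on its rest, within 45 mm of its centre, released (all of step 2 and all of step 4 and x of sprue0 in the frame of tray between -0.095 and 0.095 m and y of sprue0 in the frame of tray between -0.095 and 0.095 m and z of sprue0 in the frame of tray between -0.01 and 0.03 m and x of sprue1 in the frame of tray between -0.095 and 0.095 m and y of sprue1 in the frame of tray between -0.095 and 0.095 m and z of sprue1 in the frame of tray between -0.01 and 0.03 m and x of sprue2 in the frame of tray between -0.095 and 0.095 m and y of sprue2 in the frame of tray between -0.095 and 0.095 m and z of sprue2 in the frame of tray between -0.01 and 0.03 m and x of sprue3 in the frame of tray between -0.095 and 0.095 m and y of sprue3 in the frame of tray between -0.095 and 0.095 m and z of sprue3 in the frame of tray between -0.01 and 0.03 m and value of joint cover above 1.2 rad and horizontal distance between filter and tray below 0.05 m and angle between filter's own z axis and vertical below 0.15 rad and linear speed of filter below 0.02 m/s and contact force between filter and extractor below 0.1 N and contact force between filter and tray below 0.1 N); the arm keeps its last pose, push and grip.
It fails at once if a cut-off is pushed by the gripper or arm (contact force between any of sprue0, sprue1, sprue2, sprue3 and the fingers above 0.3 N or contact force between any of sprue0, sprue1, sprue2, sprue3 and the arm above 0.3 N).
It fails at once if the cover is lifted while a cut-off is not yet in the tray (value of joint cover above 0.12 rad and not (x of sprue0 in the frame of tray between -0.095 and 0.095 m and y of sprue0 in the frame of tray between -0.095 and 0.095 m and z of sprue0 in the frame of tray between -0.01 and 0.03 m and x of sprue1 in the frame of tray between -0.095 and 0.095 m and y of sprue1 in the frame of tray between -0.095 and 0.095 m and z of sprue1 in the frame of tray between -0.01 and 0.03 m and x of sprue2 in the frame of tray between -0.095 and 0.095 m and y of sprue2 in the frame of tray between -0.095 and 0.095 m and z of sprue2 in the frame of tray between -0.01 and 0.03 m and x of sprue3 in the frame of tray between -0.095 and 0.095 m and y of sprue3 in the frame of tray between -0.095 and 0.095 m and z of sprue3 in the frame of tray between -0.01 and 0.03 m)).
It fails at once if the cassette is tipped by more than 0.35 rad, spilling dust (angle between filter's own z axis and vertical above 0.35 rad).
It fails at once if the tray is shifted by more than 30 mm (distance of tray from where it was at the start of the episode above 0.03 m).
It fails at once if a bystander is shifted by more than 30 mm (distance of any of wax_board, bead_cap, tweezers, loupe, flux_jar, compound_bar, ring_clamp from where it was at the start of the episode above 0.03 m).
It also fails if it takes over 70 s, if anything falls off the work surface, if the arm or the gripper's body presses on something with over 40 N, if the wrist force passes 120 N, or if a joint passes its speed limit or range.

ROBOT

A 6-joint arm with a two-finger parallel gripper is mounted at the origin on the work surface. World frame = base frame: x ahead of the robot, y to its left, z up, the work surface at z = 0. Lengths are in m, angles in degrees, forces in N, time in s.
With the tool pointing down it reaches from about 0.35 to 0.975 m from the base axis. Payload 7.1 kg.
Tool frame: the origin (TCP) lies midway between the tips of the shut fingers; the grasp point (between the pads) lies 19 mm behind it (grip_depth is the distance from the TCP to the grasp point, in m); z points along the fingers, y is the line along which they close (so a half turn about z gives the same grasp; the last joint's range is limited). The gripper opens to 88 mm and grips with 3 to 60 N. Pads are 20 mm wide; open, the fingers measure 115 mm over their backs; the gripper's body (75 mm by 178 mm) begins 61 mm behind the grasp point.
Start: joints at [75.115, 24.242, 93.386, -0, 62.372, -1.089], TCP at [0.149, 0.607, 0.223] pointing down, gripper open.
Joint ranges: [-172.04, 172.04], [-51.8, 120.97], [4.93, 147.93], [-75.15, 255.16], [6.16, 154.13], [-145.62, 145.62]. Speed limits (degrees/s): [136.94, 136.94, 172.46, 180, 180, 180].

INTERFACE

Orientations are given as [roll, pitch, yaw] about the fixed x, y, z axes, in that order (R = Rz(yaw) Ry(pitch) Rx(roll)).
In Python, from station import * gives the robot as it stands.
- The arm moves only by the tool send_rows, never from a script. Its argument "motion" is a list of rows, each an object with "rot": the turn, a rotation vector about the world's x, y, z in degrees, a list of three; "translation": the shift along the world's x, y, z in cm, a list of three; "gripper": the opening, from -1 (shut) to 1 (fully open), so that 0 is half open. In form: [{"rot": [rx, ry, rz], "translation": [x, y, z], "gripper": gripper}, ...]. A call has 1 to 5 rows; each row shifts and turns the commanded pose from where the row before left it; what a row does not reach is not made up. A row lasts 1/8 s, in which the tool goes at most 62.5 mm and 10.7 degrees, less where a joint would pass 70% of its speed; a pose out of reach is approached as far as the arm can. A call is refused whole if a number of a shift passes 6.25 or a number of a turn 10.7, either way. A call with a gripper value outside its range is refused whole. The fingers move at their own pace and stop on an object; "newtons" is the grip in N (left out, the last holds). Time passes only in rows, so rows that do not move let the fingers close. It gives the time, the measured TCP pose, the force, the opening and the grip force at its end, in the units of the state.
- get_obs(): the state, without advancing time (a new reading comes with each control period).
- camera(name): name is "scene" or "top"; returns (picture, depth): 480x640x3 uint8, blue, green, red; 480x640 float32, m along the optical axis (not along the pixel's ray), 0 where there is no reading.
- camera_info(name): a dict with "K" (3x3 intrinsics, pixels), "dist" ([k1, k2, p1, p2, k3] as OpenCV has them; the pictures are not rectified), "pose" (4x4, takes a point from camera to world coordinates). Camera axes: x right, y down, z forward; pixel columns grow to the right and rows downward; lengths in m; the calibration is good to about 2 mm. A picture is of the moment at which its call begins. camera_info takes no time and is no camera call.
- job_done(): hands the job in; it is judged then, once.
The state is a dict: "clock": time; "joints": joint angles; "qd": joint speeds; "joint_torque": joint torques, N m; "tool_pos": TCP position; "eef_rot": TCP orientation; "contact_force": force on the tool from outside, world axes, zero at the start; "ft_torque": the same for the moment, N m; "opening": finger opening in m; "grasp_force": force on a finger pad.
Only numpy, scipy, OpenCV 4.12 (cv2) and the standard library are available. Lean on these libraries where they do the work, as an engineer would, in place of code of your own. Each camera call takes 0.05 s, during which the arm holds its last target. There are 200 camera calls.

## Working session

There is one attempt and no reset: what is moved stays moved. The work goes in short steps, Python scripts to look and compute and a tool call to move; the robot and the scene stay as the last step left them, time stands still between calls to the robot, and variables do not carry over. Pictures are saved under pics/ and viewed, at most 10 in all, crops included, and the job is handed in when it is done.

Besides the shell and the picture viewer there is one more tool, called after ">>>" in YAML: its name, and indented under it one key for each argument. send_rows: Moves the arm, as the interface text tells. Its arguments: {"type":"object","properties":{"motion":{"type":"array"},"newtons":{"type":"number"}},"required":["motion"]}

```bash
mkdir -p pics; ls; python3 - <<'E'
from station import *
import cv2,numpy as np
print(get_obs())
for n in("scene","top"):
    p,d=camera(n); cv2.imwrite(f"pics/{n}0.png",p); np.savez(f"pics/{n}0.npz",p=p,d=d)
    i=camera_info(n); print(n,i)
E
```

```text
pics
{'clock': 0.0, 'joints': array([ 7.51149038e+01,  2.42841768e+01,  9.34341611e+01,  6.50994367e-04,
        6.23699139e+01, -1.08537196e+00]), 'qd': array([-0.02634262, -0.06892239,  0.04585814, -0.03034326,  0.06540976,
        0.07421328]), 'joint_torque': array([ 1.48952236e-03, -5.44621575e+01, -2.73665768e+01,  6.44245720e-02,
        2.28549406e-02, -1.50837327e-04]), 'tool_pos': array([0.14887073, 0.60642062, 0.22188575]), 'eef_rot': array([-1.79911775e+02, -2.24786770e-03,  1.66199972e+02]), 'contact_force': array([ 0.85019574, -0.4206634 , -0.6453427 ]), 'ft_torque': array([ 0.03104444,  0.00231669, -0.00302625]), 'grasp_force': 0.0, 'opening': 0.08771731103117915}
scene {'K': array([[436.70931094,   0.        , 322.61709541],
       [  0.        , 436.70931094, 232.61053215],
       [  0.        ,   0.        ,   1.        ]]), 'dist': array([-0.09464156,  0.        ,  0.        ,  0.        ,  0.        ]), 'pose': array([[ 0.18325917,  0.7530502 , -0.63192679,  1.40522179],
       [ 0.98304199, -0.13601492,  0.12299747, -0.12707714],
       [ 0.0066718 , -0.64375099, -0.76520595,  1.15706266],
       [ 0.        ,  0.        ,  0.        ,  1.        ]])}
top {'K': array([[537.3786911 ,   0.        , 313.7467382 ],
       [  0.        , 537.3786911 , 239.68108793],
       [  0.        ,   0.        ,   1.        ]]), 'dist': array([-0.09663918,  0.        ,  0.        ,  0.        ,  0.        ]), 'pose': array([[ 2.66655990e-04, -9.81971609e-01,  1.89028271e-01,
         2.48685911e-01],
       [-9.99991231e-01,  5.28187420e-04,  4.15450397e-03,
         6.73990972e-02],
       [-4.17944730e-03, -1.89027722e-01, -9.81962857e-01,
         1.54778192e+00],
       [ 0.00000000e+00,  0.00000000e+00,  0.00000000e+00,
         1.00000000e+00]])}
```

View pics/top0.png

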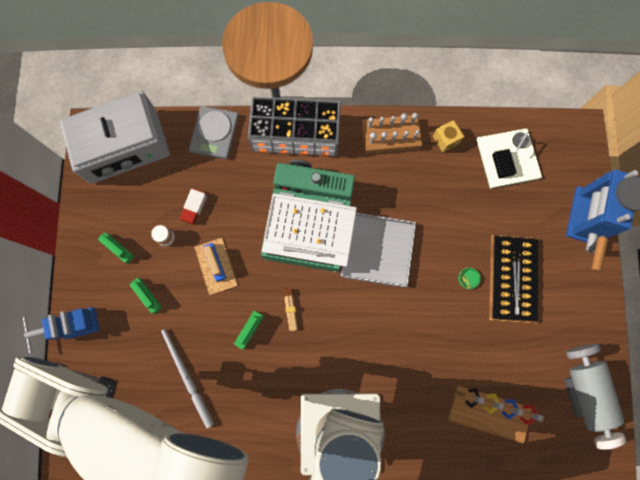

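View pics/scene0.png

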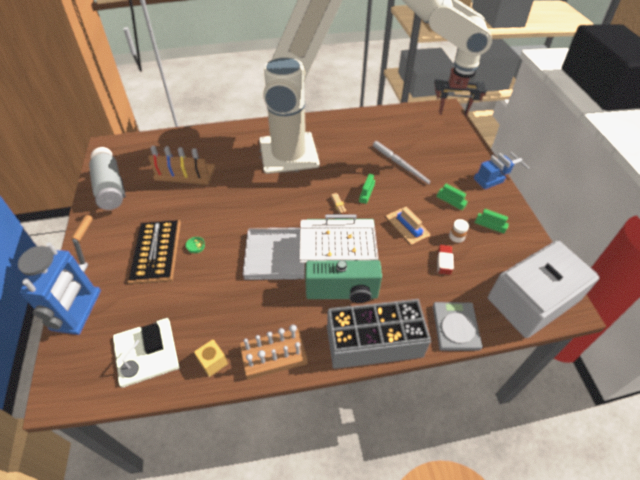

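Top view: the blue scraper stands on the cork pad at (215,262). Green look-alikes are at (116,247), (145,295) and (248,330); only the blue one on the cork fits. The extractor cover is at (309,230) and the tray at (380,250). I'll confirm in one enlarged crop.

```bash
python3 - <<'E'
import cv2
p=cv2.imread("pics/top0.png")[155:305,185:425]
cv2.imwrite("pics/crop0.png",cv2.resize(p,None,fx=3.3333,fy=3.3333,interpolation=cv2.INTER_CUBIC))
E
```

```text
(no output)
```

View pics/crop0.png

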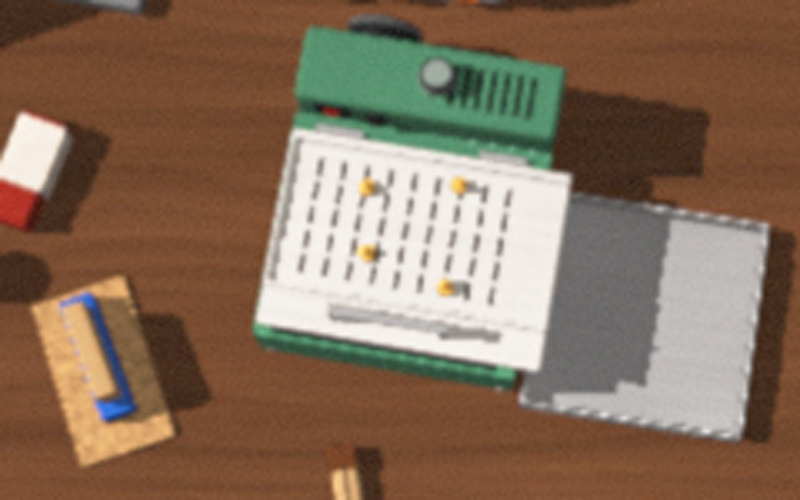

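The crop confirms it: blue foot and wooden grip on the cork, at about (100,355). Sprues are at (368,187), (459,185), (368,253) and (446,288). The pouring edge runs (572,175)–(540,370), and the handle is around (415,325). Next I'll fit poses from the depth image.

```bash
cat > h.py <<'E'
import cv2,numpy as np
from station import *
def cloud(n,p=None,d=None):
    if d is None: p,d=camera(n)
    i=camera_info(n); v,u=np.mgrid[0:480,0:640]
    q=cv2.undistortPoints(np.stack([u,v],-1).reshape(-1,1,2).astype(np.float64),i["K"],i["dist"]).reshape(480,640,2)
    P=np.dstack([q*d[...,None],d]); T=i["pose"]
    return p,P@T[:3,:3].T+T[:3,3]
def load(n):
    z=np.load(f"pics/{n}0.npz"); return cloud(n,z["p"],z["d"])
def ray(n,uv,z):
    i=camera_info(n); q=cv2.undistortPoints(np.float64(uv).reshape(-1,1,2),i["K"],i["dist"])[:,0]
    T=i["pose"]; r=np.c_[q,np.ones(len(q))]@T[:3,:3].T
    return T[:3,3]+r*((z-T[2,3])/r[:,2])[:,None]
def rect(P,m,name):
    n,l,s,c=cv2.connectedComponentsWithStats(m.astype(np.uint8)); k=1+s[1:,4].argmax()
    X=P[l==k]; (c,w,a)=cv2.minAreaRect((X[:,:2]*1000).astype(np.float32))
    print(name,len(X),np.round(c,1),np.round(w,1),round(a,1),"z",np.round(np.median(X[:,2])*1000,1))
E
python3 - <<'E'
from h import *
p,P=load("top"); Z=P[...,2]; H=cv2.cvtColor(p,cv2.COLOR_BGR2HSV); v,u=np.mgrid[0:480,0:640]
box=lambda a,b,c,d:(u>=a)&(u<=c)&(v>=b)&(v<=d)
rect(P,box(265,155,360,210)&(abs(Z-.125)<.006),"blower")
rect(P,box(255,185,360,275)&(abs(Z-.090)<.004),"cover")
rect(P,box(190,230,240,300)&(abs(Z-.066)<.008),"grip")
rect(P,box(190,230,240,300)&(Z>.02),"scr")
rect(P,box(190,230,240,300)&(abs(Z-.006)<.003)&(H[...,1]>60),"rest?")
rect(P,box(340,205,425,292)&(abs(Z-.028)<.012),"trayrim")
b=box(260,235,350,275)&(Z>.112); rect(P,b,"handle")
c=lambda L:[((x+.5)/3.33333-.5+185,(y+.5)/3.33333-.5+155) for x,y in L]
for n,L,z in [("sprue",[(370,187),(461,186),(370,253),(448,288)],.1),("rest",[(32,307),(127,276),(176,436),(84,466)],.006),("tray",[(768,224),(741,440),(520,405)],.028),("coverC",[(294,128),(572,175),(540,370),(257,325)],.09),("blow",[(308,28),(565,67),(297,97)],.125),("grip",[(68,305),(88,302),(118,395),(100,400)],.066),("handle",[(332,308),(497,337)],.125)]:
    R=ray("top",c(L),z); print(n,np.round(R[:,:2]*1000).tolist(),"mean",np.round(R[:,:2].mean(0)*1000,1))
E
```

```text
blower 1562 [693.5  74.7] [219.8  66.5] 80.1 z 125.0
cover 3871 [564.6  87.7] [237.9 197.3] 80.0 z 90.1
grip 214 [478.1 360.1] [84.7 20.3] 22.2 z 65.1
scr 417 [369.8 244.9] [424.   69.2] 46.4 z 59.7
rest? 642 [472.1 352.1] [156.1 108.1] 21.1 z 5.7
trayrim 305 [ 514.6 -119.1] [178.2 192.1] 80.6 z 26.2
handle 140 [390.5  72.7] [270.7  85.4] 19.6 z 129.0
sprue [[609.0, 124.0], [610.0, 48.0], [553.0, 123.0], [524.0, 59.0]] mean [573.9  88.5]
rest [[525.0, 424.0], [552.0, 341.0], [411.0, 294.0], [385.0, 373.0]] mean [468.2 358.1]
tray [[594.0, -221.0], [405.0, -191.0], [436.0, -3.0]] mean [ 478.2 -138.1]
coverC [[663.0, 189.0], [622.0, -45.0], [457.0, -17.0], [494.0, 217.0]] mean [559.   85.9]
blow [[740.0, 175.0], [705.0, -38.0], [680.0, 184.0]] mean [708.2 107. ]
grip [[516.0, 380.0], [518.0, 363.0], [439.0, 335.0], [435.0, 350.0]] mean [476.9 356.7]
handle [[502.0, 153.0], [479.0, 20.0]] mean [490.5  86.3]
```

>>> send_rows:
  motion:
    - {"rot": [0,0,4.5],"translation": [4.1,-3.1,-0.5],"gripper": 1}
    - {"rot": [0,0,4.5],"translation": [4.1,-3.1,-0.5],"gripper": 1}
    - {"rot": [0,0,4.5],"translation": [4.1,-3.1,-0.5],"gripper": 1}
    - {"rot": [0,0,4.5],"translation": [4.1,-3.1,-0.5],"gripper": 1}
  newtons: 30

```text
clock: 0.6
tool_pos: [0.314, 0.4817, 0.2023]
eef_rot: [-180.0, -0.0, -175.6]
contact_force: [0.8, -0.4, -0.2]
opening: 0.0877
grasp_force: 0.0
```

>>> send_rows:
  motion:
    - {"rot": [0,0,4.5],"translation": [4.1,-3.1,-0.5],"gripper": 1}
    - {"rot": [0,0,4.5],"translation": [4.1,-3.1,-0.5],"gripper": 1}
    - {"rot": [0,0,4.5],"translation": [4.1,-3.1,-0.5],"gripper": 1}
    - {"rot": [0,0,4.5],"translation": [4.1,-3.1,-0.5],"gripper": 1}
    - {"rot": [0,0,0],"translation": [0,0,0],"gripper": 1}

```text
clock: 1.23
tool_pos: [0.479, 0.3567, 0.1819]
eef_rot: [-180.0, -0.0, -158.0]
contact_force: [-0.1, 0.3, 0.5]
opening: 0.0872
grasp_force: 0.0
```

>>> send_rows:
  motion:
    - {"rot": [0,0,0],"translation": [-0.1,0.3,-5],"gripper": 1}
    - {"rot": [0,0,0],"translation": [0,0,-5],"gripper": 1}
    - {"rot": [0,0,0],"translation": [0,0,-3],"gripper": 1}
    - {"rot": [0,0,0],"translation": [0,0,-1.5],"gripper": 1}
    - {"rot": [0,0,0],"translation": [0,0,0],"gripper": 1}

```text
clock: 1.85
tool_pos: [0.4752, 0.3621, 0.0371]
eef_rot: [-180.0, -0.1, -157.8]
contact_force: [0.2, 0.6, -0.1]
opening: 0.088
grasp_force: 0.0
```

>>> send_rows:
  motion:
    - {"rot": [0,0,0],"translation": [0,0,0],"gripper": -1}
    - {"rot": [0,0,0],"translation": [0,0,0],"gripper": -1}
    - {"rot": [0,0,0],"translation": [0,0,0],"gripper": -1}
    - {"rot": [0,0,0],"translation": [0,0,0],"gripper": -1}
    - {"rot": [0,0,0],"translation": [0,0,0],"gripper": -1}

```text
clock: 2.48
tool_pos: [0.4761, 0.362, 0.0378]
eef_rot: [180.0, 0.0, -157.8]
contact_force: [0.4, -0.1, -0.2]
opening: 0.0414
grasp_force: 0.0
```

>>> send_rows:
  motion:
    - {"rot": [0,0,0],"translation": [0,0,0],"gripper": -1}
    - {"rot": [0,0,0],"translation": [0,0,0],"gripper": -1}
    - {"rot": [0,0,0],"translation": [0,0,0],"gripper": -1}
    - {"rot": [0,0,0],"translation": [0,0,0],"gripper": -1}

```text
clock: 2.98
tool_pos: [0.4759, 0.3619, 0.0375]
eef_rot: [-180.0, -0.0, -157.8]
contact_force: [-0.4, -0.0, -1.4]
opening: 0.0202
grasp_force: 30.0
```

>>> send_rows:
  motion:
    - {"rot": [0,0,0],"translation": [0,0,3],"gripper": -1}
    - {"rot": [0,0,0],"translation": [0,0,5],"gripper": -1}
    - {"rot": [0,0,0],"translation": [0,0,6],"gripper": -1}
    - {"rot": [0,0,0],"translation": [0,0,4],"gripper": -1}

```text
clock: 3.48
tool_pos: [0.4764, 0.3623, 0.2204]
eef_rot: [180.0, 0.1, -157.8]
contact_force: [1.1, -0.5, -2.0]
opening: 0.0199
grasp_force: 30.0
```

>>> send_rows:
  motion:
    - {"rot": [0,0,-6.44],"translation": [2.2,-3.85,0],"gripper": -1}
    - {"rot": [0,0,-6.44],"translation": [2.2,-3.85,0],"gripper": -1}
    - {"rot": [0,0,-6.44],"translation": [2.2,-3.85,0],"gripper": -1}
    - {"rot": [0,0,-6.44],"translation": [2.2,-3.85,0],"gripper": -1}
    - {"rot": [0,0,-6.44],"translation": [2.2,-3.85,0],"gripper": -1}

```text
clock: 4.1
tool_pos: [0.5864, 0.1681, 0.2175]
eef_rot: [-180.0, -0.0, 169.8]
contact_force: [0.7, 0.8, -1.5]
opening: 0.02
grasp_force: 30.0
```

>>> send_rows:
  motion:
    - {"rot": [0,0,0],"translation": [0,0,-3],"gripper": -1}
    - {"rot": [0,0,0],"translation": [0,0,-3],"gripper": -1}
    - {"rot": [0,0,0],"translation": [0,0,0],"gripper": -1}
    - {"rot": [0,0,0],"translation": [0,0,0],"gripper": -1}

```text
clock: 4.6
tool_pos: [0.5865, 0.1697, 0.1585]
eef_rot: [180.0, 0.0, 170.0]
contact_force: [0.6, 0.5, -0.8]
opening: 0.0195
grasp_force: 30.0
```

```bash
python3 - <<'E'
from h import *
print(get_obs()["tool_pos"],get_obs()["eef_rot"])
p,P=cloud("scene"); i=camera_info("scene")
c=p[190:320,230:430]
cv2.imwrite("pics/s1.png",cv2.resize(c,None,fx=4,fy=4,interpolation=cv2.INTER_CUBIC))
E
```

```text
[0.58646545 0.16973905 0.15849089] [1.79978100e+02 4.06829626e-02 1.70013419e+02]
```

View pics/s1.png

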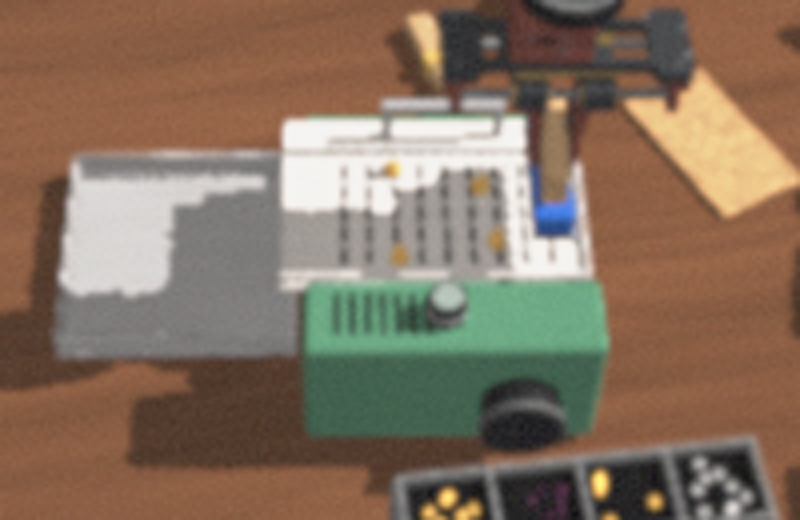

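The scraper hovers clear over the cover at (555,200), inside the rims and behind all four sprues at (480,185), (497,240), (390,170) and (400,254). I'll lower it.

>>> send_rows:
  motion:
    - {"rot": [0,0,0],"translation": [0,0,-2],"gripper": -1}
    - {"rot": [0,0,0],"translation": [0,0,-1.3],"gripper": -1}
    - {"rot": [0,0,0],"translation": [0,0,-0.2],"gripper": -1}
    - {"rot": [0,0,0],"translation": [0,0,0],"gripper": -1}

```text
clock: 5.15
tool_pos: [0.5863, 0.1696, 0.1231]
eef_rot: [180.0, 0.0, 170.0]
contact_force: [0.4, -1.0, -0.7]
opening: 0.0198
grasp_force: 30.0
```

>>> send_rows:
  motion:
    - {"rot": [0,0,0],"translation": [0,0,-0.1],"gripper": -1}
    - {"rot": [0,0,0],"translation": [0,0,0],"gripper": -1}

```text
clock: 5.4
tool_pos: [0.5862, 0.1695, 0.122]
eef_rot: [180.0, 0.0, 170.0]
contact_force: [-1.1, 0.1, -1.2]
opening: 0.0199
grasp_force: 30.0
```

>>> send_rows:
  motion:
    - {"rot": [0,0,0],"translation": [0,0,-0.1],"gripper": -1}
    - {"rot": [0,0,0],"translation": [0,0,0],"gripper": -1}

```text
clock: 5.65
tool_pos: [0.5863, 0.1695, 0.1215]
eef_rot: [180.0, 0.0, 170.0]
contact_force: [-2.2, -0.0, 5.1]
opening: 0.0198
grasp_force: 30.0
```

>>> send_rows:
  motion:
    - {"rot": [0,0,0],"translation": [0,0,0.15],"gripper": -1}
    - {"rot": [0,0,0],"translation": [-0.16,-0.89,0],"gripper": -1}
    - {"rot": [0,0,0],"translation": [-0.23,-1.28,0],"gripper": -1}
    - {"rot": [0,0,0],"translation": [-0.26,-1.48,0],"gripper": -1}
    - {"rot": [0,0,0],"translation": [-0.26,-1.48,0],"gripper": -1}

```text
clock: 6.28
tool_pos: [0.5766, 0.1168, 0.1221]
eef_rot: [-180.0, -0.0, 170.0]
contact_force: [-0.1, 0.4, -1.6]
opening: 0.0196
grasp_force: 30.0
```

>>> send_rows:
  motion:
    - {"rot": [0,0,0],"translation": [-0.26,-1.48,0],"gripper": -1}
    - {"rot": [0,0,0],"translation": [-0.26,-1.48,0],"gripper": -1}
    - {"rot": [0,0,0],"translation": [-0.26,-1.48,0],"gripper": -1}
    - {"rot": [0,0,0],"translation": [-0.26,-1.48,0],"gripper": -1}
    - {"rot": [0,0,0],"translation": [-0.26,-1.48,0],"gripper": -1}

```text
clock: 6.9
tool_pos: [0.5638, 0.0432, 0.1222]
eef_rot: [180.0, 0.0, 170.0]
contact_force: [0.4, -0.2, -0.8]
opening: 0.0192
grasp_force: 30.0
```

>>> send_rows:
  motion:
    - {"rot": [0,0,0],"translation": [-0.26,-1.48,0],"gripper": -1}
    - {"rot": [0,0,0],"translation": [-0.26,-1.48,0],"gripper": -1}
    - {"rot": [0,0,0],"translation": [-0.26,-1.48,0],"gripper": -1}
    - {"rot": [0,0,0],"translation": [-0.26,-1.48,0],"gripper": -1}
    - {"rot": [0,0,0],"translation": [-0.26,-1.48,0],"gripper": -1}

```text
clock: 7.52
tool_pos: [0.5507, -0.0309, 0.1221]
eef_rot: [-180.0, -0.0, 170.0]
contact_force: [-0.8, -0.5, -0.9]
opening: 0.0198
grasp_force: 30.0
```

>>> send_rows:
  motion:
    - {"rot": [0,0,0],"translation": [0,0,0],"gripper": -1}
    - {"rot": [0,0,0],"translation": [0,0,0],"gripper": -1}
    - {"rot": [0,0,0],"translation": [0,0,4],"gripper": -1}
    - {"rot": [0,0,0],"translation": [0,0,4],"gripper": -1}
    - {"rot": [0,0,0],"translation": [0,0,0],"gripper": -1}

```text
clock: 8.15
tool_pos: [0.5532, -0.0294, 0.2052]
eef_rot: [180.0, 0.4, 170.0]
contact_force: [-0.6, 0.6, -1.9]
opening: 0.0195
grasp_force: 30.0
```

```bash
python3 - <<'E'
from h import *
p,P=cloud("scene"); q,_=cloud("top")
a=cv2.resize(p[180:320,220:440],(550,350)); b=cv2.resize(q[170:300,250:430],(346,250))
o=np.zeros((600,550,3),np.uint8); o[:350]=a; o[350:,:346]=b
cv2.imwrite("pics/s2.png",o)
E
```

```text
(no output)
```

View pics/s2.png

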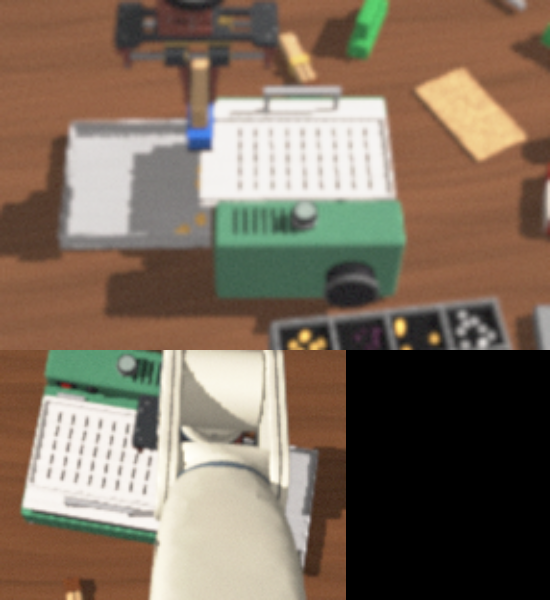

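The cover is empty. Two or three cut-offs show in the tray at (180,228), (200,217) and (198,178), and the arm hides the rest. I'll check from the top while still holding the scraper.

>>> send_rows:
  motion:
    - {"rot": [0,0,4],"translation": [-1.01,4.86,0.3],"gripper": -1}
    - {"rot": [0,0,4],"translation": [-1.01,4.86,0.3],"gripper": -1}
    - {"rot": [0,0,4],"translation": [-1.01,4.86,0],"gripper": -1}
    - {"rot": [0,0,4],"translation": [-1.01,4.86,0],"gripper": -1}

```text
clock: 8.75
tool_pos: [0.5089, 0.1659, 0.2063]
eef_rot: [-180.0, -0.2, -173.9]
contact_force: [0.2, -0.4, -1.7]
opening: 0.0202
grasp_force: 30.0
```

>>> send_rows:
  motion:
    - {"rot": [0,0,4],"translation": [-1.01,4.86,0],"gripper": -1}
    - {"rot": [0,0,4],"translation": [-1.01,4.86,0],"gripper": -1}
    - {"rot": [0,0,4],"translation": [-1.01,4.86,0],"gripper": -1}
    - {"rot": [0,0,4],"translation": [-1.01,4.86,0],"gripper": -1}
    - {"rot": [0,0,0],"translation": [0,0,0],"gripper": -1}

```text
clock: 9.38
tool_pos: [0.4683, 0.3614, 0.2061]
eef_rot: [-180.0, -0.1, -157.7]
contact_force: [0.3, -0.1, -2.2]
opening: 0.0198
grasp_force: 30.0
```

```bash
python3 - <<'E'
from h import *
p,P=cloud("scene"); q,Q=cloud("top")
a=cv2.resize(p[225:285,235:315],(533,400),interpolation=3)[:300]; b=cv2.resize(q[205:295,320:425],(350,300),interpolation=3)
o=np.zeros((600,533,3),np.uint8); o[:300]=a; o[300:,:350]=b
cv2.imwrite("pics/s3.png",o)
H=cv2.cvtColor(q,cv2.COLOR_BGR2HSV); v,u=np.mgrid[0:480,0:640]
m=(H[...,0]>8)&(H[...,0]<35)&(H[...,1]>70)&(u>340)&(u<416)&(v>212)&(v<284)
n,l,s,c=cv2.connectedComponentsWithStats(m.astype(np.uint8))
for k in range(1,n):
    print(s[k,4],np.round(c[k],1),np.round(np.median(Q[l==k],0),3))
E
```

```text
243 [397.7 215.6] [ 0.62  -0.181  0.001]
27 [361.  221.2] [ 0.6   -0.064  0.013]
9 [354.1 226.6] [ 0.585 -0.044  0.008]
214 [412.9 264.4] [ 0.465 -0.216  0.   ]
13 [351. 246.] [ 0.526 -0.035  0.008]
11 [349.2 253.5] [ 0.503 -0.029  0.008]
4 [341.  267.5] [ 0.464 -0.005  0.003]
136 [354.1 281.2] [ 0.423 -0.037 -0.   ]
```

View pics/s3.png

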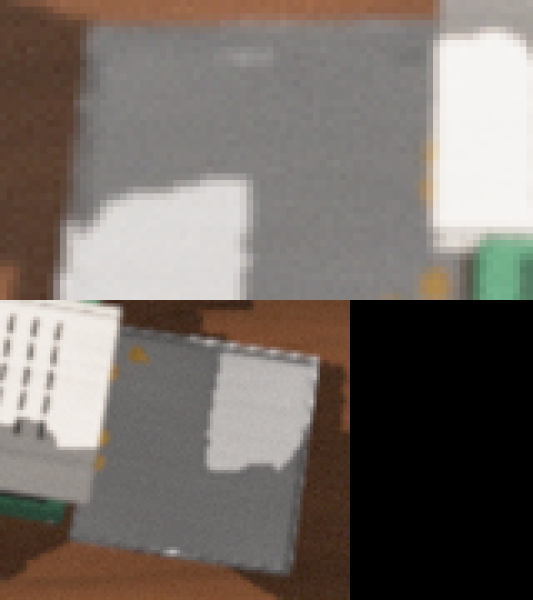

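All four cut-offs are in the tray along its near wall (lower panel: (138,355), (113,372), (105,437), (99,462)), at z ≈ 10 mm and within the tray's limits. Now I'll put the scraper back.

>>> send_rows:
  motion:
    - {"rot": [0,0,0],"translation": [0,0,-5],"gripper": -1}
    - {"rot": [0,0,0],"translation": [0,0,-5],"gripper": -1}
    - {"rot": [0,0,0],"translation": [0,0,-4],"gripper": -1}
    - {"rot": [0,0,0],"translation": [0,0,-2],"gripper": -1}
    - {"rot": [0,0,0],"translation": [0,0,0],"gripper": -1}

```text
clock: 10.1
tool_pos: [0.4696, 0.3576, 0.047]
eef_rot: [-180.0, -0.2, -158.1]
contact_force: [0.0, -0.1, -1.1]
opening: 0.02
grasp_force: 30.0
```

>>> send_rows:
  motion:
    - {"rot": [0,0,0],"translation": [0,0,-0.5],"gripper": -1}
    - {"rot": [0,0,0],"translation": [0,0,-0.3],"gripper": -1}
    - {"rot": [0,0,0],"translation": [0,0,0],"gripper": -1}

```text
clock: 10.48
tool_pos: [0.4704, 0.3592, 0.0409]
eef_rot: [180.0, 0.1, -158.0]
contact_force: [1.2, -0.7, -1.8]
opening: 0.02
grasp_force: 30.0
```

>>> send_rows:
  motion:
    - {"rot": [0,0,0],"translation": [0,0,-0.2],"gripper": -1}
    - {"rot": [0,0,0],"translation": [0,0,-0.15],"gripper": -1}
    - {"rot": [0,0,0],"translation": [0,0,0],"gripper": -1}

```text
clock: 10.85
tool_pos: [0.4703, 0.3592, 0.0375]
eef_rot: [180.0, 0.0, -158.0]
contact_force: [-1.4, -0.5, 6.4]
opening: 0.0197
grasp_force: 30.0
```

>>> send_rows:
  motion:
    - {"rot": [0,0,0],"translation": [0,0,0],"gripper": 0.1}
    - {"rot": [0,0,0],"translation": [0,0,0],"gripper": 0.1}
    - {"rot": [0,0,0],"translation": [0,0,0],"gripper": 0.1}
    - {"rot": [0,0,0],"translation": [0,0,0],"gripper": 0.1}
    - {"rot": [0,0,0],"translation": [0,0,0],"gripper": 0.1}

```text
clock: 11.48
tool_pos: [0.4701, 0.3589, 0.0366]
eef_rot: [-180.0, -0.0, -158.0]
contact_force: [-0.8, 0.4, 0.5]
opening: 0.048
grasp_force: 0.0
```

>>> send_rows:
  motion:
    - {"rot": [0,0,0],"translation": [0,0,4],"gripper": 0.1}
    - {"rot": [0,0,0],"translation": [0,0,6],"gripper": 0.1}
    - {"rot": [0,0,0],"translation": [0,0,6],"gripper": 0.1}
    - {"rot": [0,0,-9.4],"translation": [0.18,-1.92,1],"gripper": 0.1}
    - {"rot": [0,0,-9.4],"translation": [0.18,-1.92,0],"gripper": 0.1}

```text
clock: 12.1
tool_pos: [0.4744, 0.3207, 0.2086]
eef_rot: [179.9, 0.2, -177.1]
contact_force: [-0.2, 0.2, 0.9]
opening: 0.0484
grasp_force: 0.0
```

>>> send_rows:
  motion:
    - {"rot": [0,0,-9.4],"translation": [0.18,-1.92,0],"gripper": 0.1}
    - {"rot": [0,0,-9.4],"translation": [0.18,-1.92,0],"gripper": 0.1}
    - {"rot": [0,0,-9.4],"translation": [0.18,-1.92,0],"gripper": 0.1}
    - {"rot": [0,0,-9.4],"translation": [0.18,-1.92,0],"gripper": 0.1}
    - {"rot": [0,0,-9.4],"translation": [0.18,-1.92,0],"gripper": 0.1}

```text
clock: 12.72
tool_pos: [0.4827, 0.2239, 0.2067]
eef_rot: [180.0, 0.0, 135.9]
contact_force: [-0.3, 0.0, 0.2]
opening: 0.0486
grasp_force: 0.0
```

>>> send_rows:
  motion:
    - {"rot": [0,0,-9.4],"translation": [0.18,-1.92,0],"gripper": 0.1}
    - {"rot": [0,0,-9.4],"translation": [0.18,-1.92,0],"gripper": 0.1}
    - {"rot": [0,0,-9.4],"translation": [0.18,-1.92,0],"gripper": 0.1}
    - {"rot": [0,0,-9.4],"translation": [0.18,-1.92,0],"gripper": 0.1}
    - {"rot": [0,0,-9.4],"translation": [0.18,-1.92,0],"gripper": 0.1}

```text
clock: 13.35
tool_pos: [0.4917, 0.1279, 0.2067]
eef_rot: [180.0, 0.0, 88.9]
contact_force: [-0.3, 0.4, -1.7]
opening: 0.0483
grasp_force: 0.0
```

>>> send_rows:
  motion:
    - {"rot": [0,0,-9.2],"translation": [0.18,-1.92,0],"gripper": 0.1}
    - {"rot": [0,0,0],"translation": [0,0,0],"gripper": 0.1}
    - {"rot": [0,0,0],"translation": [0,0,0],"gripper": 0.1}

```text
clock: 13.72
tool_pos: [0.4935, 0.1097, 0.2067]
eef_rot: [180.0, -0.0, 80.2]
contact_force: [-0.0, 0.2, 0.1]
opening: 0.048
grasp_force: 0.0
```

```bash
python3 - <<'E'
from h import *
o=get_obs(); print(o["tool_pos"],o["eef_rot"],o["joints"])
p,P=cloud("scene"); q,Q=cloud("top")
v,u=np.mgrid[0:480,0:640]
rect(Q,(Q[...,2]>.04)&(Q[...,2]<.09)&(u>190)&(u<240)&(v>230)&(v<300),"grip")
a=cv2.resize(p[170:310,230:440],(800,533),interpolation=3)
cv2.imwrite("pics/s4.png",a)
# bar pixels in scene depth: above cover, near expected handle
m=(abs(P[...,2]-.127)<.006)&(abs(P[...,0]-.494)<.03)&(abs(P[...,1]-.11)<.06)
X=P[m]; print(len(X),X.min(0),X.max(0),np.median(X,0))
E
```

```text
[0.49351152 0.10972619 0.20670984] [ 1.79998792e+02 -1.36725886e-02  8.01612756e+01] [1.11787956e+01 1.54434686e+01 1.09103988e+02 1.49703701e-02
 5.54465124e+01 2.10090299e+01]
grip 250 [475.1 360.7] [93.4 20.9] 22.0 z 65.0
89 [0.48408513 0.05830766 0.12224865] [0.50849539 0.1534244  0.13274162] [0.49717797 0.1050645  0.12761983]
```

View pics/s4.png

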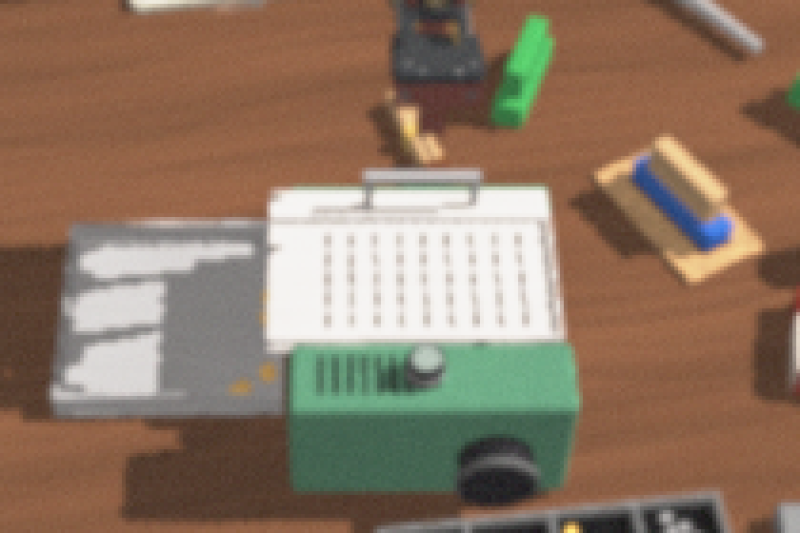

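The scraper stands upright on the cork at (685,195). The handle bar at (422,176) is confirmed at about (0.495, 0.106). I'll go down and pinch it.

>>> send_rows:
  motion:
    - {"rot": [0,0,0],"translation": [0.1,-0.2,-4],"gripper": 0.1}
    - {"rot": [0,0,0],"translation": [0,0,-4],"gripper": 0.1}
    - {"rot": [0,0,0],"translation": [0,0,-2],"gripper": 0.1}
    - {"rot": [0,0,0],"translation": [0,0,0],"gripper": -1}
    - {"rot": [0,0,0],"translation": [0,0,0],"gripper": -1}
  newtons: 20

```text
clock: 14.45
tool_pos: [0.4951, 0.1078, 0.1074]
eef_rot: [179.9, -0.0, 80.1]
contact_force: [0.1, 0.3, 0.6]
opening: 0.0317
grasp_force: 0.0
```

>>> send_rows:
  motion:
    - {"rot": [0,0,0],"translation": [0,0,0],"gripper": -1}
    - {"rot": [0,0,0],"translation": [0,0,0],"gripper": -1}
    - {"rot": [0,0,0],"translation": [0,0,0],"gripper": -1}
    - {"rot": [0,0,0],"translation": [0,0,0],"gripper": -1}

```text
clock: 14.95
tool_pos: [0.4941, 0.1076, 0.1074]
eef_rot: [-180.0, -0.0, 80.0]
contact_force: [-3.8, 0.9, 5.7]
opening: 0.0094
grasp_force: 20.0
```

>>> send_rows:
  motion:
    - {"rot": [0,0,0],"translation": [0.7,-0.12,2.12],"gripper": -1}
    - {"rot": [0,0,0],"translation": [0.97,-0.17,2.0],"gripper": -1}
    - {"rot": [0,0,0],"translation": [1.24,-0.22,1.84],"gripper": -1}

```text
clock: 15.32
tool_pos: [0.5213, 0.1027, 0.1663]
eef_rot: [-179.7, 0.0, 80.0]
contact_force: [-2.6, 4.3, -3.7]
opening: 0.0093
grasp_force: 20.0
```

>>> send_rows:
  motion:
    - {"rot": [0,0,0],"translation": [1.49,-0.26,1.65],"gripper": -1}
    - {"rot": [0,0,0],"translation": [1.7,-0.3,1.42],"gripper": -1}
    - {"rot": [0,0,0],"translation": [1.87,-0.33,1.17],"gripper": -1}

```text
clock: 15.7
tool_pos: [0.5707, 0.0941, 0.2101]
eef_rot: [-179.6, 0.0, 80.0]
contact_force: [-9.5, 3.1, 8.0]
opening: 0.0093
grasp_force: 20.0
```

>>> send_rows:
  motion:
    - {"rot": [0,0,0],"translation": [2.02,-0.36,0.89],"gripper": -1}
    - {"rot": [0,0,0],"translation": [2.12,-0.37,0.6],"gripper": -1}
    - {"rot": [0,0,0],"translation": [2.18,-0.38,0.29],"gripper": -1}

```text
clock: 16.08
tool_pos: [0.6373, 0.0823, 0.2281]
eef_rot: [-180.0, -0.0, 80.0]
contact_force: [-4.4, 0.9, 4.8]
opening: 0.0093
grasp_force: 20.0
```

>>> send_rows:
  motion:
    - {"rot": [0,0,0],"translation": [2.21,-0.39,-0.02],"gripper": -1}
    - {"rot": [0,0,0],"translation": [2.18,-0.38,-0.33],"gripper": -1}
    - {"rot": [0,0,0],"translation": [2.11,-0.37,-0.63],"gripper": -1}
    - {"rot": [0,0,0],"translation": [0,0,0],"gripper": -1}

```text
clock: 16.58
tool_pos: [0.7039, 0.0704, 0.2168]
eef_rot: [179.9, -0.0, 80.0]
contact_force: [3.2, -1.0, 1.4]
opening: 0.0092
grasp_force: 20.0
```

>>> send_rows:
  motion:
    - {"rot": [0,0,0],"translation": [0,0,0],"gripper": -0.42}
    - {"rot": [0,0,0],"translation": [0,0,0],"gripper": -0.42}
    - {"rot": [0,0,0],"translation": [0,0,0],"gripper": -0.42}

```text
clock: 16.95
tool_pos: [0.7018, 0.071, 0.2168]
eef_rot: [-180.0, 0.0, 80.0]
contact_force: [0.2, -0.6, 0.1]
opening: 0.0253
grasp_force: 0.0
```

>>> send_rows:
  motion:
    - {"rot": [0,0,0],"translation": [0,0,2],"gripper": -0.42}
    - {"rot": [0,0,0],"translation": [0,0,3],"gripper": -0.42}
    - {"rot": [0,0,0],"translation": [0,0,4],"gripper": -0.42}
    - {"rot": [0,0,0],"translation": [0,0,1],"gripper": -0.42}
    - {"rot": [0,0,0],"translation": [0,0,0],"gripper": -0.42}

```text
clock: 17.58
tool_pos: [0.7026, 0.0709, 0.3178]
eef_rot: [179.9, -0.0, 80.0]
contact_force: [-0.1, 0.5, 0.7]
opening: 0.0254
grasp_force: 0.0
```

>>> send_rows:
  motion:
    - {"rot": [0,0,9],"translation": [-2.0,0.4,0],"gripper": 0}
    - {"rot": [0,0,9],"translation": [-3,0.6,0],"gripper": 0}
    - {"rot": [0,0,9],"translation": [-3,0.6,0],"gripper": 0}
    - {"rot": [0,0,9],"translation": [-3,0.6,0],"gripper": 0}
    - {"rot": [0,0,9],"translation": [-3,0.5,0],"gripper": 0}

```text
clock: 18.2
tool_pos: [0.5604, 0.0979, 0.3148]
eef_rot: [-179.8, -0.1, 125.3]
contact_force: [0.6, -0.0, -0.4]
opening: 0.044
grasp_force: 0.0
```

>>> send_rows:
  motion:
    - {"rot": [0,0,9],"translation": [-1.8,0.3,0],"gripper": 0}
    - {"rot": [0,0,9],"translation": [0,0,0],"gripper": 0}
    - {"rot": [0,0,9],"translation": [0,0,0],"gripper": 0}
    - {"rot": [0,0,9],"translation": [0,0,0],"gripper": 0}
    - {"rot": [0,0,9],"translation": [0,0,0],"gripper": 0}

```text
clock: 18.82
tool_pos: [0.5434, 0.1007, 0.3149]
eef_rot: [-179.9, -0.2, 170.3]
contact_force: [-0.1, -0.9, -0.4]
opening: 0.0439
grasp_force: 0.0
```

```bash
python3 - <<'E'
from h import *
o=get_obs(); print(o["tool_pos"],o["eef_rot"],o["joints"])
p,P=cloud("scene"); q,Q=cloud("top")
b=cv2.resize(q[150:300,250:430],(720,600),interpolation=3); cv2.imwrite("pics/s5.png",b)
cv2.imwrite("pics/s5s.png",cv2.resize(p[150:310,220:430],(788,600),interpolation=3))
H=cv2.cvtColor(q,cv2.COLOR_BGR2HSV)
m=(H[...,0]>3)&(H[...,0]<20)&(H[...,1]>150)&(H[...,2]>120)&(abs(Q[...,2]-.075)<.02)&(abs(Q[...,0]-.548)<.08)&(abs(Q[...,1]-.1)<.09)
if m.sum()>10: rect(Q,m,"rib")
E
```

```text
[0.54337966 0.10073689 0.31489502] [-1.79941547e+02 -1.72860202e-01  1.70303067e+02] [ 9.26844327e+00  1.26747434e+01  9.71343573e+01  9.54224712e-04
  7.03733729e+01 -7.10350341e+01]
```

View pics/s5s.png

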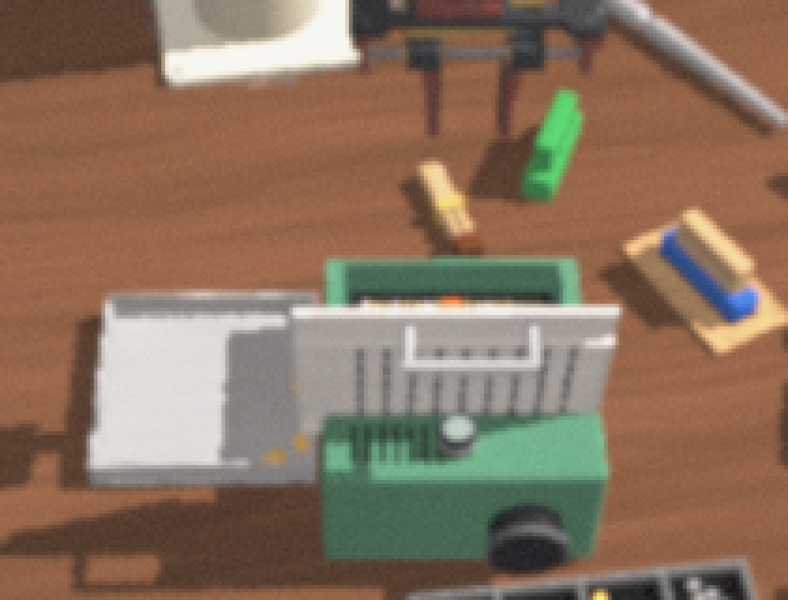

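The cover stands upright, the loupe is still in place at (458,435), and the orange rib's near end shows at (452,300). I'll check it against the expected position.

```bash
python3 - <<'E'
from h import *
print(ray("scene",[((439+.5)/3.752-.5+220,150+300/3.75-.5),((465+.5)/3.752-.5+220,150+300/3.75-.5)],.077))
E
```

```text
[[0.50838633 0.09383381 0.077     ]
 [0.51239269 0.11603446 0.077     ]]
```

>>> send_rows:
  motion:
    - {"rot": [0,0,0],"translation": [0.2,0,-6],"gripper": 0.1}
    - {"rot": [0,0,0],"translation": [0,0,-6],"gripper": 0.1}
    - {"rot": [0,0,0],"translation": [0,0,-6],"gripper": 0.1}
    - {"rot": [0,0,0],"translation": [0,0,-3],"gripper": 0.1}
    - {"rot": [0,0,0],"translation": [0,0,0],"gripper": 0.1}
  newtons: 40

```text
clock: 19.55
tool_pos: [0.5439, 0.1004, 0.1037]
eef_rot: [-179.9, -0.4, 169.8]
contact_force: [0.5, 1.1, -0.1]
opening: 0.0487
grasp_force: 0.0
```

>>> send_rows:
  motion:
    - {"rot": [0,0,0],"translation": [0,0,-2.5],"gripper": 0.1}
    - {"rot": [0,0,0],"translation": [0,0,-1.5],"gripper": 0.1}
    - {"rot": [0,0,0],"translation": [0,0,0],"gripper": 0.1}
    - {"rot": [0,0,0],"translation": [0,0,0],"gripper": 0.1}

```text
clock: 20.05
tool_pos: [0.547, 0.101, 0.0676]
eef_rot: [180.0, 0.1, 170.0]
contact_force: [0.6, -0.4, 0.6]
opening: 0.0485
grasp_force: 0.0
```

>>> send_rows:
  motion:
    - {"rot": [0,0,0],"translation": [0,0,-1.1],"gripper": 0.1}
    - {"rot": [0,0,0],"translation": [0,0,0],"gripper": 0.1}
    - {"rot": [0,0,0],"translation": [0,0,0],"gripper": -1}
    - {"rot": [0,0,0],"translation": [0,0,0],"gripper": -1}
    - {"rot": [0,0,0],"translation": [0,0,0],"gripper": -1}

```text
clock: 20.68
tool_pos: [0.5465, 0.1009, 0.0558]
eef_rot: [180.0, 0.0, 170.0]
contact_force: [-0.1, -0.2, -0.5]
opening: 0.0221
grasp_force: 0.0
```

>>> send_rows:
  motion:
    - {"rot": [0,0,0],"translation": [0,0,0],"gripper": -1}
    - {"rot": [0,0,0],"translation": [0,0,0],"gripper": -1}
    - {"rot": [0,0,0],"translation": [0,0,0],"gripper": -1}
    - {"rot": [0,0,0],"translation": [0,0,0],"gripper": -1}

```text
clock: 21.18
tool_pos: [0.5465, 0.1008, 0.0558]
eef_rot: [-180.0, 0.0, 170.0]
contact_force: [0.1, -0.8, 2.2]
opening: 0.0091
grasp_force: 40.0
```

>>> send_rows:
  motion:
    - {"rot": [0,0,0],"translation": [0,0,1],"gripper": -1}
    - {"rot": [0,0,0],"translation": [0,0,1.5],"gripper": -1}
    - {"rot": [0,0,0],"translation": [0,0,1.5],"gripper": -1}
    - {"rot": [0,0,0],"translation": [0,0,1.5],"gripper": -1}
    - {"rot": [0,0,0],"translation": [0,0,1.5],"gripper": -1}

```text
clock: 21.8
tool_pos: [0.5465, 0.1009, 0.127]
eef_rot: [180.0, 0.0, 170.0]
contact_force: [-0.1, 0.2, -2.7]
opening: 0.01
grasp_force: 40.0
```

>>> send_rows:
  motion:
    - {"rot": [0,0,0],"translation": [0,0,1.5],"gripper": -1}
    - {"rot": [0,0,0],"translation": [0,0,1.5],"gripper": -1}
    - {"rot": [0,0,0],"translation": [0,0,1.5],"gripper": -1}
    - {"rot": [0,0,0],"translation": [0,0,1],"gripper": -1}
    - {"rot": [0,0,0],"translation": [0,0,0],"gripper": -1}

```text
clock: 22.42
tool_pos: [0.5469, 0.1009, 0.1815]
eef_rot: [180.0, 0.1, 170.0]
contact_force: [1.4, -0.2, -2.9]
opening: 0.01
grasp_force: 40.0
```

>>> send_rows:
  motion:
    - {"rot": [0,0,0],"translation": [-0.2,-1.2,0],"gripper": -1}
    - {"rot": [0,0,0],"translation": [-0.35,-2.3,0],"gripper": -1}
    - {"rot": [0,0,0],"translation": [-0.4,-2.6,0],"gripper": -1}
    - {"rot": [0,0,0],"translation": [-0.4,-2.6,0],"gripper": -1}
    - {"rot": [0,0,0],"translation": [-0.4,-2.6,0],"gripper": -1}

```text
clock: 23.05
tool_pos: [0.528, -0.0136, 0.1799]
eef_rot: [-180.0, -0.1, 170.0]
contact_force: [-0.3, 0.2, -2.0]
opening: 0.0096
grasp_force: 40.0
```

>>> send_rows:
  motion:
    - {"rot": [0,0,0],"translation": [-0.4,-2.6,0],"gripper": -1}
    - {"rot": [0,0,0],"translation": [-0.4,-2.6,0],"gripper": -1}
    - {"rot": [0,0,0],"translation": [-0.35,-2.4,0],"gripper": -1}
    - {"rot": [0,0,0],"translation": [-0.2,-1.6,0],"gripper": -1}
    - {"rot": [0,0,0],"translation": [-0.1,-0.8,0],"gripper": -1}

```text
clock: 23.68
tool_pos: [0.514, -0.113, 0.1803]
eef_rot: [180.0, -0.0, 169.9]
contact_force: [-0.5, 0.5, -2.8]
opening: 0.0096
grasp_force: 40.0
```

>>> send_rows:
  motion:
    - {"rot": [0,0,0],"translation": [0,0,0],"gripper": -1}
    - {"rot": [0,0,0],"translation": [0,0,0],"gripper": -1}
    - {"rot": [0,0,0],"translation": [0,0,0],"gripper": -1}
    - {"rot": [0,0,0],"translation": [0,0,0],"gripper": -1}

```text
clock: 24.18
tool_pos: [0.5145, -0.1117, 0.1807]
eef_rot: [180.0, 0.0, 170.0]
contact_force: [1.0, 0.2, -2.5]
opening: 0.0096
grasp_force: 40.0
```

```bash
python3 - <<'E'
from h import *
p,P=cloud("scene"); cv2.imwrite("pics/s6.png",cv2.resize(p[130:310,210:440],(766,600),interpolation=3))
E
```

```text
(no output)
```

View pics/s6.png

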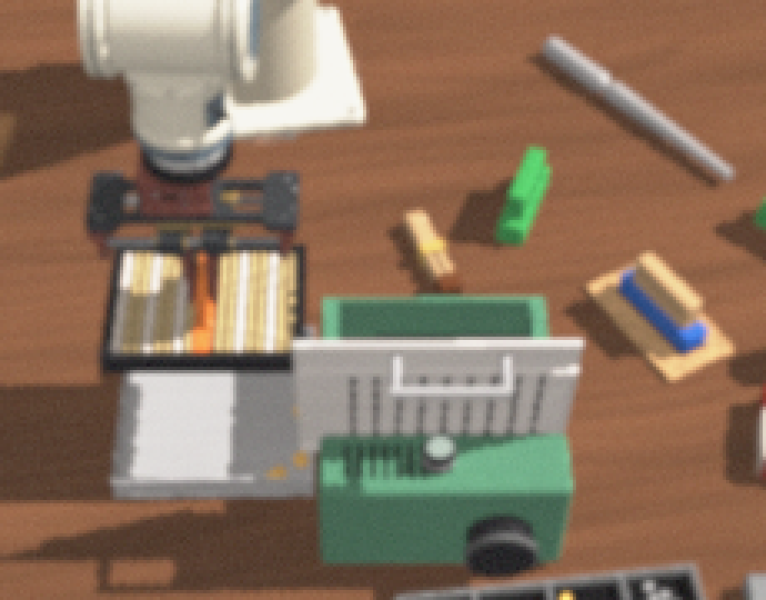

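The cassette is held level at (205,305), centred over the tray and clear of the cover. The sprues are in the tray, the scraper is on its cork, and the cover is open. I'll hand the job in.

```bash
python3 -c "
from station import *
print(job_done())"
```

```text
the job is handed in; nothing more can be done
None
```

The job is handed in, and the verdict was not shown: the four cut-offs are in the tray, the scraper is back on its cork rest and released, the cover stands open, and the cassette is held level over the tray, about 155 mm above the bench.

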